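Seat the reference block and prop up its display stand

ROBOT

A 7-joint arm with a two-finger parallel gripper is mounted at the origin on a cart in front of the work surface, level with it; the furniture and walls round the work are solid. World frame = base frame: x ahead of the robot, y to its left, z up, the work surface at z = 0. Lengths are in m, angles in rad, forces in N, time in s.
With the tool pointing down it reaches from about 0.4 to 0.85 m from the base axis. Payload 10.4 kg.
Tool frame: the origin (TCP) lies on the centre line of the jaws, within the pads' length; the fingertips stand 11 mm ahead of it and the grasp point (between the pads) lies 8 mm behind it (tip_reach is the distance from the TCP to the fingertips, in m); z points along the fingers, y is the line along which they close (so a half turn about z gives the same grasp; the last joint's range is limited). The gripper opens to 85 mm and grips with 20 to 120 N. Pads are 22 mm wide; open, the fingers measure 114 mm over their backs; the gripper's body (76 mm by 85 mm) begins 54 mm behind the grasp point. The pads swing forward as they close: fully open they stand 13 mm farther back than shut.
Start: joints at [1.309, 0.332, -0.065, 1.46, 0.022, 1.35, -0.088], TCP at [0.148, -0.607, 0.242] pointing down, gripper open.
Joint ranges: [-2.6, 2.6], [-0.5, 2.12], [-1.47, 1.34], [0.16, 2.42], [-1.27, 4.41], [0.06, 2.06], [-2.6, 2.6]. Speed limits (rad/s): [2.22, 2.22, 2.79, 2.79, 3.14, 3.14, 3.14].

INTERFACE

Orientations are given as a unit quaternion [x, y, z, w].
In Python, from workcell import get_obs, camera, hand_in, tip_reach gives the robot as it stands. The module is installed in compiled form; this text tells all that it offers.
- The arm moves only by the tool move_arm, never from a script. Its argument "plan" is a list of rows, each an object with "delta_pos": the shift along the tool's x, y, z in a scale on which 1.0 is 0.8 m, a list of three; "turn": the turn, a rotation vector about the tool's x, y, z in fractions of the full range, 1 being pi rad, a list of three; "fingers": the closure, from 0 (fully open) to 1 (shut). A call has 1 to 12 rows; each row is the pose to reach, as a shift and turn from the pose commanded when the call began, along the tool's axes at that moment; what a row does not reach only later rows make up. A row lasts 1/8 s, in which the tool goes at most 62.5 mm and 10.7 degrees, less where a joint would pass 70% of its speed; a pose out of reach is approached as far as the arm can. Shift and turn numbers lie between -1 and 1, and a call with a number outside is refused. A call with a gripper value outside its range is refused whole. The fingers move at their own pace and stop on an object; "force" is the grip in N (left out, the last holds). Time passes only in rows, so rows that repeat a pose let the fingers close. It gives the time, the measured TCP pose, the force, the opening and the grip force at its end, in the units of the state.
- get_obs(): the state, without advancing time (a new reading comes with each control period).
- camera(name): name is "scene" or "top" or "wrist"; returns a dict with "color" (400x640x3 uint8, red, green, blue), "range_z" (400x640 float32, m along the optical axis (not along the pixel's ray), 0 where there is no reading), "fx", "fy", "cx", "cy" (pixels), "R" (3x3) and "t" (3): a world point X has camera coordinates R X + t; the wrist camera has in their place "tool_from_camera" (4x4, takes a point from camera to tool coordinates, whose origin is the TCP and whose axes are the flange's). Camera axes: x right, y down, z forward; pixel columns grow to the right and rows downward; lengths in m; the calibration is good to about 2 mm. A picture is of the moment at which its call begins: read the wrist's pose just before it.
- hand_in(): hands the job in; it is judged then, once.
The state is a dict: "clock": time; "joint_pos": joint angles; "joint_velocities": joint speeds; "tau": joint torques, N m; "position": TCP position; "ee_rot": TCP orientation; "ft_force": force on the tool from outside, world axes, zero at the start; "torque": the same for the moment, N m; "grip_width": opening from 0.0 (shut) to 1.0 (fully open); "grasp_force": force on a finger pad.
Only numpy, scipy, OpenCV 4.12 (cv2) and the standard library are available. Lean on these libraries where they do the work, as an engineer would, in place of code of your own. Each camera call takes 0.05 s, during which the arm holds its last target. There are 200 camera calls.

TASK

Press the loose steel reference block fully home in the empty round cutout of the foam insert on the folding display stand, while the deck still lies flat. Then take the red sleeve of the stand's spring-loaded prop leg, swing the leg up and over its over-centre point towards the front, and ease it on to its stop without letting it snap over or forcing it, so that the deck stands tilted on the locked leg with both blocks in it. Leave the petri dish, the dropper bottle and the loupe where they are.

Things in the scene. Friction and masses are not known exactly. Their poses are not given: they have to be found in the camera images.
- stand: folding display stand fixed to the bench: grey base 150 x 230 mm under a hinged deck lined with blue foam. Origin on the bench under its middle; x points away from the deck's hinge (which is at the front, robot's side), y to its left, z up. Base and cheeks reach x -78 to +72, y +-121 mm.
- deck_hinge (a point): middle of the deck's hinge line (along the stand's y), at x -65, z 38 mm in the stand's frame. Flat, the deck's foam covers x -58 to +62, y +-98 mm of the stand, its top face at z 57 mm. It has two round cutouts 61 mm across, 9 mm deep: the left one (+y) holds a steel block, 3 mm proud; the right one (-y) is empty.
- cutout (a point): centre of the yellow floor of the empty cutout, 9 mm below the foam's top face; moves with the deck, axes parallel to the stand's while the deck lies flat. Three springy foam lips grip the block there: set into the mouth it stops 3 to 4 mm deep; a push of about 3 to 10 N straight down on its middle sends it home on the floor.
- ref_block: loose steel hardness reference block, a plain disc 58 mm in diameter, 12 mm thick, about 0.24 kg, lying flat on the bench left or right of the stand; origin at the centre of its underside, z up. Home in the cutout it stands 3 mm proud of the foam.
- deck (a joint): tilt of the deck about its front hinge, rad; 0 lies flat, grows as its rear edge rises; only the prop leg keeps it up (about 0.27 to 0.44 on the locked leg)
- prop_leg (a joint): leg angle, rad: 0 folded level towards the stand's +x, pi/2 upright, growing on over towards -x. The crossbar lifts the deck from 0.3 on. Spring and deck drive it back to 0 up to about 2.0 (over-centre), past that on against a brass stop screw set anew each time (2.19 to 2.55): feel for it, a few N. Keep the sleeve under 50 mm/s there; let go short of the stop, the leg snaps over.
- leg_pivot (a point): middle of the leg's pivot axis (which runs along the stand's y), at x +15, y 0, z 20 mm in the stand's frame
- leg_grip (a point): centre of the red sleeve, 12 mm thick, 40 mm long along the stand's y, on the right (-y) end of the leg's crossbar: 45 mm from the pivot axis, 142 mm right of the pivot point; folded, 20 mm above the bench. Pinched from above (closing along the stand's x) it turns freely in the fingers as the leg swings. Moving it takes up to about 12 N.
- seated_block: steel reference block like the loose one, lying loose in the left (+y) cutout, home on its floor; origin at the centre of its underside
- left_cutout (a point): centre of the floor of the left cutout, on the deck
- petri_dish: clear, faintly white petri dish with lid, 63 mm in diameter, 15 mm high, loose, on the bench on the side of the stand where the block is not; origin at the centre of its underside
- dropper_bottle: small brown dropper bottle, 29 mm in diameter, 90 mm high, standing loose; origin at the centre of its underside
- loupe: black eye loupe, 37 mm in diameter, 31 mm high, standing loose; origin at the centre of its underside
Not all that is in view belongs to the job. Leave any brown or green look-alike of the ref_block alone. Leave any turquoise look-alike of the seated_block alone.

How it is judged:
On the way, in this order (a step that is already met when the one before it is completed fails the run):
1. the reference block is home in the empty cutout while the deck still lies flat (distance between ref_block and cutout below 0.004 m and angle between the z axis of ref_block and the z axis of cutout, either way round below 0.06 rad and value of joint deck below 0.03 rad), for 0.3 s.
2. the prop leg is over its centre and the deck stands on it (value of joint prop_leg above 2.12 rad and value of joint deck above 0.24 rad), for 0.2 s.
At the end, for the whole second after the job is handed in: Both blocks home in their cutouts (within 4 mm, the left one 5 mm, of the floor's centre; the new one square within 0.06 rad); leg past over-centre (above 2.12 rad), bearing on its stop (over 0.5 N); deck standing on it (above 0.24 rad); all at rest (all of step 2 and distance between ref_block and cutout below 0.004 m and angle between the z axis of ref_block and the z axis of cutout, either way round below 0.06 rad and distance between seated_block and left_cutout below 0.005 m and contact force between prop_leg_c2 and anything else above 0.5 N and velocity of joint each of prop_leg, deck below 0.05 rad/s and linear speed of ref_block below 0.02 m/s); the robot touches nothing.
It fails at once if the prop leg snaps over (swings forward faster than 2 rad/s past the over-centre point, beyond 2.1 rad) (value of joint prop_leg above 2.1 rad and velocity of joint prop_leg above 2 rad/s).
It fails at once if the leg is forced against its stop with more than 25 N (contact force between prop_leg_c2 and anything else above 25 N).
It fails at once if the petri dish, the dropper bottle or the loupe is moved by more than 30 mm (distance of any of petri_dish, dropper_bottle, loupe from where it was at the start of the episode above 0.03 m).
It also fails if it takes over 58 s, if anything falls off the work surface, if the arm or the gripper's body presses on something with over 40 N, if the wrist force passes 120 N, or if a joint passes its speed limit or range.

## Working session

There is one attempt and no reset: what is moved stays moved. The work goes in short steps, Python scripts to look and compute and a tool call to move; the robot and the scene stay as the last step left them, time stands still between calls to the robot, and variables do not carry over. Pictures are saved under pics/ and viewed, at most 10 in all, crops included, and the job is handed in when it is done.

Besides the shell and the picture viewer there is one more tool, called after "Emit:" as a command line: name --argument value ..., lists and objects as JSON in quotes. move_arm: Moves the arm, as the interface text tells. Its arguments: {"type":"object","properties":{"plan":{"type":"array","items":{"type":"object","properties":{"delta_pos":{"type":"array","items":{"type":"number"}},"turn":{"type":"array","items":{"type":"number"}},"fingers":{"type":"number"}}}},"force":{"type":"number"}},"required":["plan"]}

```bash
mkdir -p pics; cat > h.py <<'E'
import numpy as np, cv2
from workcell import get_obs, camera, hand_in, tip_reach
def world(c,u,v,z=None):
    d=np.array([(u-c['cx'])/c['fx'],(v-c['cy'])/c['fy'],1.0]); R=c['R'];t=c['t']
    o=-R.T@t; w=R.T@d
    s=(z-o[2])/w[2] if z is not None else c['range_z'][int(v),int(u)]
    return o+s*w
def save(n,img): cv2.imwrite('pics/'+n,cv2.cvtColor(img,cv2.COLOR_RGB2BGR))
E
python3 - <<'E'
from h import *
import pickle
for n in('scene','top'):
    c=camera(n); pickle.dump(c,open(n+'.pkl','wb')); save(n+'0.png',c['color']); print(n,c['fx'],-c['R'].T@c['t'],c['R'].round(3).tolist())
o=get_obs(); print(o, tip_reach)
E
```

```text
scene 469.0337014443456 [0.03717138 0.9479998  0.6378736 ] [[-0.9, -0.436, 0.02], [-0.208, 0.387, -0.898], [0.384, -0.813, -0.439]]
top 380.81756068938677 [ 0.46072812 -0.10950737  1.03913642] [[-0.01, -1.0, 0.014], [-0.995, 0.009, -0.098], [0.098, -0.015, -0.995]]
{'clock': 0.1, 'joint_pos': array([ 1.30939679,  0.33282235, -0.06472139,  1.46093129,  0.02157206,
        1.34990042, -0.08845829]), 'joint_velocities': array([-0.00131718, -0.00112471, -0.00044399, -0.00108973, -0.00012846,
       -0.00146657, -0.00017839]), 'tau': array([ 1.97343485e-03, -6.26748276e+01,  4.93416516e-02, -3.92432106e+01,
        1.62920292e-02,  6.93162525e-03, -4.69116543e-06]), 'position': array([ 0.14776771, -0.60691369,  0.24155168]), 'ee_rot': array([ 9.92875519e-01,  1.19154255e-01, -9.64179479e-05, -6.76818109e-04]), 'ft_force': array([-6.80348656e-01, -8.67165778e-01,  3.24224916e-04]), 'torque': array([-0.0618458 ,  0.00495536, -0.01315136]), 'grasp_force': 0.0, 'grip_width': 1.0010546908281641} 0.011
```

View pics/top0.png

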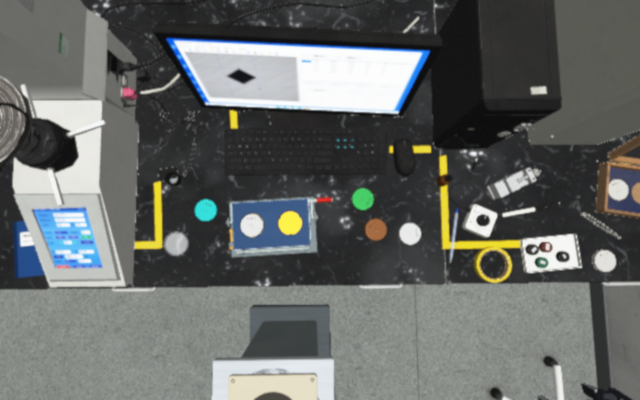

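View pics/scene0.png

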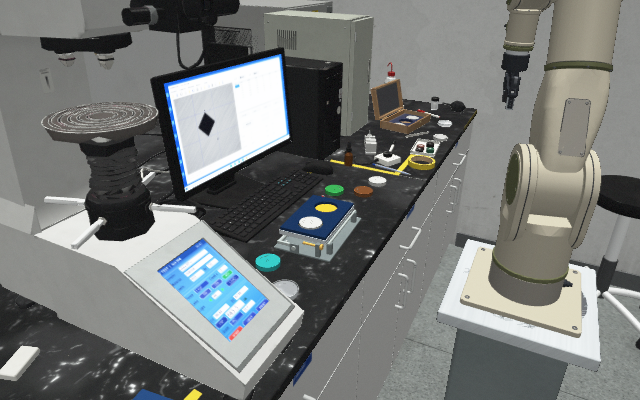

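```bash
python3 - <<'E'
from h import *
import pickle
c=pickle.load(open('top.pkl','rb')); s=pickle.load(open('scene.pkl','rb'))
img=c['color']; hsv=cv2.cvtColor(img,cv2.COLOR_RGB2HSV)
def blobs(c,m,name,z,box,amin=15):
    m=m.astype(np.uint8); mm=np.zeros_like(m); x0,y0,x1,y1=box; mm[y0:y1,x0:x1]=m[y0:y1,x0:x1]
    n,l,st,ce=cv2.connectedComponentsWithStats(mm)
    for i in range(1,n):
        if st[i,4]>=amin:
            w=world(c,*ce[i],z=z); r=np.median(world(c,*ce[i])[2])
            px=np.array([world(c,u+0.,v+0.,z)[:2] for v,u in np.argwhere(l==i)])
            print(name,ce[i].round(1),st[i].tolist(),'W',w.round(4),'zmeas',r.round(4),'diam',(2*np.sqrt(abs(st[i,4])*( (z-1.039)/c['fx'])**2/np.pi)).round(4))
H,S,V=[hsv[...,i].astype(int) for i in range(3)]
grey=(S<40)&(V>110)
blobs(c,grey,'steelR',.012,(395,215,430,250))
blobs(c,grey,'seated',.060,(236,208,268,242))
blobs(c,grey,'dish',.015,(155,228,195,262))
blobs(c,(H>20)&(H<35)&(S>120)&(V>120),'yellow',.048,(270,205,310,240))
blobs(c,((H<8)|(H>172))&(S>140)&(V>100),'red',.026,(310,190,340,210),5)
blobs(c,(H>100)&(H<125)&(S>90)&(V>40),'foam',.057,(220,190,325,265),300)
m=((H>100)&(H<125)&(S>90)&(V>40)).astype(np.uint8); mm=np.zeros_like(m); mm[190:265,220:325]=m[190:265,220:325]
p=cv2.findNonZero(mm); q=cv2.boxPoints(cv2.minAreaRect(p)); print('foam corners',[world(c,*k,z=.057)[:2].round(4).tolist() for k in q])
a=cv2.resize(img[180:270,150:440],None,fx=2.7,fy=2.7,interpolation=cv2.INTER_CUBIC)
b=cv2.resize(s['color'][160:310,250:420],None,fx=2,fy=2,interpolation=cv2.INTER_CUBIC)
o=np.zeros((a.shape[0]+b.shape[0],a.shape[1],3),np.uint8);o[:a.shape[0]]=a;o[a.shape[0]:,:b.shape[1]]=b
save('crop1.png',o)
E
```

```text
steelR [409.7 233.3] [399, 222, 23, 24, 412] W [ 0.4774 -0.3705  0.012 ] zmeas 0.0126 diam 0.0618
seated [251.6 224.9] [240, 213, 24, 25, 468] W [0.502  0.0477 0.06  ] zmeas 0.0643 diam 0.0628
dish [175.8 243.4] [164, 232, 24, 24, 453] W [0.4569 0.2558 0.015 ] zmeas 0.0192 diam 0.0646
yellow [289.6 222.6] [278, 211, 24, 24, 438] W [ 0.5077 -0.0489  0.048 ] zmeas 0.0487 diam 0.0615
red [323.6 199.6] [317, 197, 14, 6, 63] W [ 0.5695 -0.1386  0.026 ] zmeas 0.0237 diam 0.0238
foam [270.1 223.8] [233, 199, 77, 50, 2357] W [0.5045 0.0008 0.057 ] zmeas 0.0602 diam 0.1413
foam corners [[0.5583, 0.1006], [0.5684, -0.0934], [0.4515, -0.0996], [0.4419, 0.0922]]
```

View pics/crop1.png

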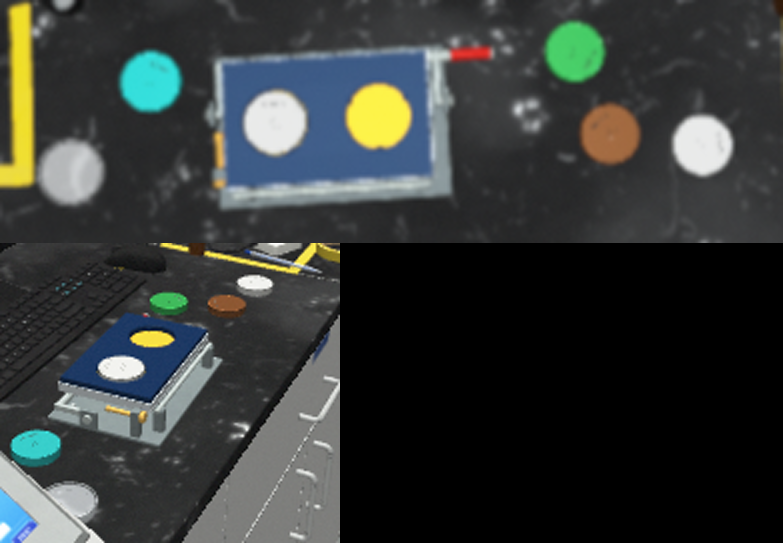

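Candidates for the block: (410,233) is opaque steel white. (176,243) is the translucent petri dish, (252,225) the seated block, (376,230) brown, (363,198) green and (206,210) turquoise. I choose (410,233), on the side opposite the dish. Its 12 mm height and about 60 mm diameter both match.

```bash
cat >> h.py <<'E'
from scipy.spatial.transform import Rotation as Ro
def go(p,ang=1.626):
    o=get_obs(); R=Ro.from_quat(o['ee_rot'])
    x=np.array([np.cos(ang),np.sin(ang),0]); z=np.array([0,0,-1.]); T=np.c_[x,np.cross(z,x),z]
    print('pos',o['position'].round(4),'-> delta',R.inv().apply(np.array(p)-o['position']).round(4),'turn',(R.inv()*Ro.from_matrix(T)).as_rotvec().round(4),'F',o['ft_force'].round(2),'t',o['clock'])
def wrist():
    o=get_obs(); c=camera('wrist'); M=np.eye(4); M[:3,:3]=Ro.from_quat(o['ee_rot']).as_matrix(); M[:3,3]=o['position']
    M=M@c['tool_from_camera']; c['R']=M[:3,:3].T; c['t']=-M[:3,:3].T@M[:3,3]; return c
E
python3 -c "
from h import *
go([.477,-.3705,.16])"
```

```text
pos [ 0.1478 -0.6069  0.2416] -> delta [ 0.3758 -0.1517  0.0817] turn [-1.2000e-03 -9.0000e-04 -1.3871e+00] F [-0.68 -0.87  0.  ] t 0.1
```

The rows are not in the units I measure in: shifts go in shares of 0.8 m and turns go in shares of pi rad. I convert before sending: 0.3758 m / 0.8 = 0.4698, -0.1517 m / 0.8 = -0.1896, -1.387 rad / 3.1416 = -0.4415.

Emit:
move_arm --plan '[{"delta_pos": [0.047,-0.019,0.01],"turn": [0,0,-0.0442],"fingers": 0},{"delta_pos": [0.094,-0.0379,0.02],"turn": [0,0,-0.0882],"fingers": 0},{"delta_pos": [0.1409,-0.0569,0.03],"turn": [0,0,-0.1324],"fingers": 0},{"delta_pos": [0.1879,-0.0759,0.04],"turn": [0,0,-0.1767],"fingers": 0},{"delta_pos": [0.2349,-0.0948,0.05],"turn": [0,0,-0.2209],"fingers": 0},{"delta_pos": [0.2819,-0.1138,0.0613],"turn": [0,0,-0.2648],"fingers": 0},{"delta_pos": [0.3289,-0.1328,0.0713],"turn": [0,0,-0.3091],"fingers": 0},{"delta_pos": [0.3758,-0.1518,0.0813],"turn": [0,0,-0.3533],"fingers": 0},{"delta_pos": [0.4228,-0.1706,0.0913],"turn": [0,0,-0.3973],"fingers": 0},{"delta_pos": [0.4698,-0.1896,0.1021],"turn": [0,0,-0.4415],"fingers": 0},{"delta_pos": [0.4698,-0.1896,0.1021],"turn": [0,0,-0.4415],"fingers": 0},{"delta_pos": [0.4698,-0.1896,0.1021],"turn": [0,0,-0.4415],"fingers": 0}]'

```text
clock: 1.6
position: [0.4765, -0.3715, 0.1603]
ee_rot: [0.688, 0.726, -0.0, -0.0]
ft_force: [0.6, -0.9, -0.2]
grip_width: 1.001
grasp_force: 0.0
```

```bash
python3 - <<'E'
from h import *
c=wrist(); save('w1.png',c['color'])
hsv=cv2.cvtColor(c['color'],cv2.COLOR_RGB2HSV).astype(int)
m=((hsv[...,1]<40)&(hsv[...,2]>110)).astype(np.uint8)
n,l,st,ce=cv2.connectedComponentsWithStats(m)
for i in range(1,n):
    if st[i,4]>800: print(st[i].tolist(),ce[i].round(1),world(c,*ce[i],z=.012).round(4),'z',world(c,*ce[i])[2].round(4))
print(c['fx'],-c['R'].T@c['t'])
go([.477,-.3705,.03])
E
```

```text
[0, 0, 184, 354, 49157] [ 77.5 165.7] [ 0.2783 -0.3628  0.012 ] z -0.7972
[284, 151, 72, 72, 4052] [319.7 186.5] [ 0.4775 -0.3698  0.012 ] z 0.0146
[154, 253, 51, 60, 804] [177.2 282.8] [ 0.3541 -0.4653  0.012 ] z 0.1907
[434, 254, 51, 59, 802] [461.1 282.9] [ 0.6092 -0.4519  0.012 ] z 0.1898
[228, 293, 142, 35, 1197] [303.1 309.8] [ 0.4684 -0.4867  0.012 ] z 0.0096
[312, 333, 59, 27, 903] [336.7 346.9] [ 0.5019 -0.525   0.012 ] z 0.0187
345.9133967190284 [ 0.4738177  -0.3058671   0.29295267]
pos [ 0.4762 -0.372   0.1605] -> delta [0.0015 0.001  0.1305] turn [-0.0007  0.0003 -0.0026] F [-0.8   0.49 -0.1 ] t 1.65
```

View pics/w1.png

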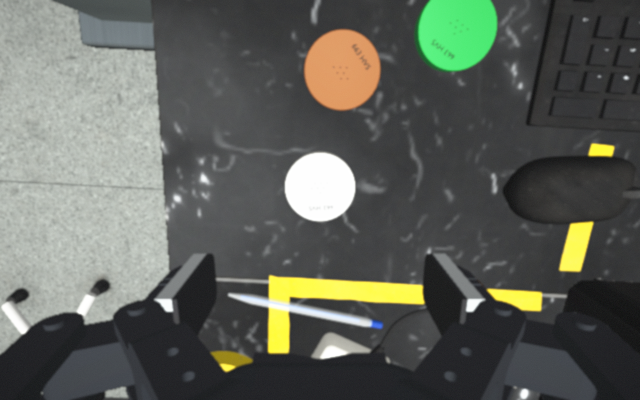

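```bash
python3 - <<'E'
from h import *
c=camera('wrist'); M=c['tool_from_camera']
v,u=np.mgrid[230:400,100:540]; r=c['range_z'][230:400,100:540]
k=(r>0)&(r<.2)
P=np.c_[((u-c['cx'])/c['fx']*r)[k],((v-c['cy'])/c['fy']*r)[k],r[k]]@M[:3,:3].T+M[:3,3]
for s in(-1,1):
    Q=P[P[:,1]*s>.02]; i=np.argsort(-Q[:,2])[:400]; print(s,len(Q),Q[i[::50]].round(4).tolist())
E
```

```text
-1 12356 [[0.0064, -0.0423, -0.0022], [-0.0025, -0.0418, -0.005], [-0.0109, -0.0421, -0.0062], [0.0103, -0.0469, -0.007], [0.0013, -0.0418, -0.008], [0.0094, -0.0421, -0.0088], [-0.0027, -0.0421, -0.0096], [0.0105, -0.0438, -0.0103]]
1 12643 [[-0.0039, 0.0439, -0.0024], [0.0031, 0.0439, -0.0048], [-0.0056, 0.0434, -0.006], [-0.0028, 0.0436, -0.0071], [0.006, 0.0434, -0.0081], [0.0085, 0.0434, -0.0089], [0.0105, 0.048, -0.0096], [0.0084, 0.0433, -0.0105]]
```

In the tool's units: 0.15 m / 0.8 = 0.1875, 0.0014 m / 0.8 = 0.0018.

Emit:
move_arm --plan '[{"delta_pos": [0.0025,0.0018,0.05],"turn": [0,0,0],"fingers": 0},{"delta_pos": [0.0025,0.0018,0.1],"turn": [0,0,0],"fingers": 0},{"delta_pos": [0.0025,0.0018,0.1438],"turn": [0,0,0],"fingers": 0},{"delta_pos": [0.0025,0.0018,0.175],"turn": [0,0,0],"fingers": 0},{"delta_pos": [0.0025,0.0018,0.1875],"turn": [0,0,0],"fingers": 0},{"delta_pos": [0.0025,0.0018,0.1875],"turn": [0,0,0],"fingers": 0}]'

```text
clock: 2.45
position: [0.478, -0.3694, 0.0107]
ee_rot: [0.688, 0.726, -0.0, -0.0]
ft_force: [0.0, -0.5, 1.0]
grip_width: 0.999
grasp_force: 0.0
```

Emit:
move_arm --plan '[{"delta_pos": [0,0,0],"turn": [0,0,0],"fingers": 0.5},{"delta_pos": [0,0,0],"turn": [0,0,0],"fingers": 0.5},{"delta_pos": [0,0,0],"turn": [0,0,0],"fingers": 0.5},{"delta_pos": [0,0,0],"turn": [0,0,0],"fingers": 0.5},{"delta_pos": [0,0,0],"turn": [0,0,0],"fingers": 0.5},{"delta_pos": [0,0,0],"turn": [0,0,0],"fingers": 0.5}]' --force 40

```text
clock: 3.2
position: [0.4788, -0.3696, 0.0123]
ee_rot: [0.688, 0.726, -0.0, 0.001]
ft_force: [-3.5, 1.6, 8.7]
grip_width: 0.654
grasp_force: 40.7
```

In the tool's units: 0.22 m / 0.8 = 0.275, 0.16 m / 0.8 = 0.2.

Emit:
move_arm --plan '[{"delta_pos": [0,0,-0.025],"turn": [0,0,0],"fingers": 0.5},{"delta_pos": [0,0,-0.075],"turn": [0,0,0],"fingers": 0.5},{"delta_pos": [0.025,0.0038,-0.125],"turn": [0,0,0],"fingers": 0.5},{"delta_pos": [0.075,0.0125,-0.15],"turn": [0,0,0],"fingers": 0.5},{"delta_pos": [0.1375,0.0225,-0.15],"turn": [0,0,0],"fingers": 0.5},{"delta_pos": [0.2,0.0338,-0.15],"turn": [0,0,0],"fingers": 0.5},{"delta_pos": [0.25,0.0438,-0.15],"turn": [0,0,0],"fingers": 0.5},{"delta_pos": [0.275,0.05,-0.15],"turn": [0,0,0],"fingers": 0.5},{"delta_pos": [0.275,0.05,-0.15],"turn": [0,0,0],"fingers": 0.5},{"delta_pos": [0.275,0.05,-0.15],"turn": [0,0,0],"fingers": 0.5}]'

```text
clock: 4.45
position: [0.5061, -0.1482, 0.1312]
ee_rot: [0.688, 0.726, -0.0, 0.0]
ft_force: [0.4, -0.3, -3.3]
grip_width: 0.654
grasp_force: 43.5
```

```bash
python3 - <<'E'
from h import *
c=wrist(); save('w2.png',c['color'])
hsv=cv2.cvtColor(c['color'],cv2.COLOR_RGB2HSV).astype(int);H,S,V=hsv[...,0],hsv[...,1],hsv[...,2]
def bl(m,z,n0,amin=300):
    n,l,st,ce=cv2.connectedComponentsWithStats(m.astype(np.uint8))
    for i in range(1,n):
        if st[i,4]>amin: print(n0,st[i].tolist(),ce[i].round(1),world(c,*ce[i],z=z).round(4),'z',world(c,*ce[i])[2].round(4))
bl((H>20)&(H<35)&(S>120)&(V>120),.048,'yel')
bl((S<40)&(V>150),.060,'grey',800)
bl(((H<8)|(H>172))&(S>140)&(V>100),.026,'red',100)
M=c['tool_from_camera']; v,u=np.mgrid[0:400,0:640]; r=c['range_z']; k=(r>0)&(r<.2)
P=np.c_[((u-c['cx'])/c['fx']*r)[k],((v-c['cy'])/c['fy']*r)[k],r[k]]@M[:3,:3].T+M[:3,3]
col=c['color'][k]
b=(col.min(1)>190)&(np.hypot(P[:,0],P[:,1])<.022)
if b.sum()>10:print('block top tool z',np.median(P[b,2]),'n',b.sum(), P[b].mean(0))
for s in(-1,1):
    Q=P[(P[:,1]*s>.03)&(abs(P[:,0])<.014)]; i=np.argsort(-Q[:,2])[:100]; print(s,Q[i[::25]].round(4).tolist())
go([.508,-.049,.1])
E
```

```text
yel [277, 0, 107, 104, 9154] [329.9  47.8] [ 0.5078 -0.0496  0.048 ] z 0.0499
grey [210, 0, 221, 167, 4482] [296.  123.9] [ 0.4906 -0.0929  0.06  ] z 0.0567
grey [252, 205, 135, 126, 13597] [319.  267.3] [ 0.5085 -0.1824  0.06  ] z 0.1312
red [398, 166, 20, 55, 878] [407.4 193.6] [ 0.569  -0.1387  0.026 ] z 0.0275
block top tool z -0.00065186464468453 n 7818 [ 9.44030011e-04 -5.76982122e-05 -6.58400369e-04]
-1 [[0.0099, -0.0328, 0.002], [0.0065, -0.0376, -0.0013], [0.0101, -0.033, -0.0026], [0.0105, -0.0321, -0.0045]]
1 [[0.0099, 0.0349, 0.0019], [0.0106, 0.031, -0.0007], [0.0103, 0.0339, -0.0021], [0.0104, 0.0312, -0.0035]]
pos [ 0.506  -0.1485  0.131 ] -> delta [0.0992 0.0073 0.0309] turn [ 0.0002  0.0008 -0.0018] F [ 0.11  0.15 -3.1 ] t 4.5
```

View pics/w2.png

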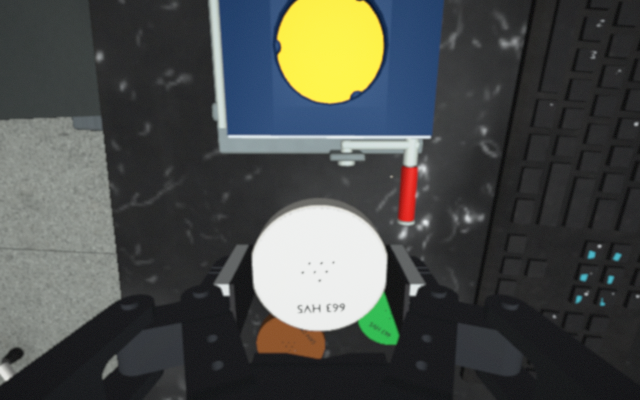

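```bash
python3 - <<'E'
from h import *
c=wrist(); M=c['tool_from_camera']; print(M.round(4).tolist()); col=c['color']
m=((col.min(2)>190)).astype(np.uint8); m[:198]=0
n,l,st,ce=cv2.connectedComponentsWithStats(m); i=1+np.argmax(st[1:,4]); 
cn=max(cv2.findContours((l==i).astype(np.uint8),0,1)[0],key=cv2.contourArea)[:,0]
r=c['range_z']; 
zz=r[l==i]; v,u=np.nonzero(l==i)
P=np.c_[(u-c['cx'])/c['fx']*zz,(v-c['cy'])/c['fy']*zz,zz]@M[:3,:3].T+M[:3,3]
A=np.c_[P[:,:2],np.ones(len(P))]; co=np.linalg.lstsq(A,P[:,2],rcond=None)[0]; print('st',st[i],'plane',co.round(4),'ext',P.min(0).round(4),P.max(0).round(4))
print('rows/widths',[(int(y),int(u[v==y].min()),int(u[v==y].max())) for y in range(205,331,12)])
(e,ax,an)=cv2.fitEllipse(cn); print('ell',e,ax,an)
zc=.132; print('centre tool',(M[:3,:3]@[(e[0]-c['cx'])/c['fx']*zc,(e[1]-c['cy'])/c['fy']*zc,zc]+M[:3,3]).round(4))
E
```

```text
[[-0.0009, -0.965, -0.2623, 0.0657], [1.0, -0.0009, -0.0001, 0.0007], [-0.0001, -0.2623, 0.965, -0.1326], [0.0, 0.0, 0.0, 1.0]]
st [  253   206   133   124 13138] plane [-0.1372  0.0016 -0.001 ] ext [-0.0299 -0.0272 -0.1326] [0.0657 0.0285 0.0014]Traceback (most recent call last):
  File "<stdin>", line 10, in <module>
    return umr_minimum(a, axis, None, out, keepdims, initial, where)
ValueError: zero-size array to reduction operation minimum which has no identity
```

```bash
python3 - <<'E'
from h import *
c=wrist(); M=c['tool_from_camera']; col=c['color']; r=c['range_z']
m=((col.min(2)>190)&(r>.1)).astype(np.uint8); m[:198]=0
n,l,st,ce=cv2.connectedComponentsWithStats(m); i=1+np.argmax(st[1:,4]); v,u=np.nonzero(l==i); zz=r[v,u]
P=np.c_[(u-c['cx'])/c['fx']*zz,(v-c['cy'])/c['fy']*zz,zz]@M[:3,:3].T+M[:3,3]
A=np.c_[P[:,:2],np.ones(len(P))]; co=np.linalg.lstsq(A,P[:,2],rcond=None)[0]; print('plane',co.round(4),'ext',np.percentile(P,[.3,99.7],axis=0).round(4).tolist())
cn=max(cv2.findContours((l==i).astype(np.uint8),0,1)[0],key=cv2.contourArea)[:,0]
e=cv2.fitEllipse(cn); w=world(c,*e[0],z=get_obs()['position'][2]+.0005); print(e,w, Ro.from_quat(get_obs()['ee_rot']).inv().apply(w-get_obs()['position']).round(4))
E
```

```text
plane [-0.0028  0.0019 -0.0007] ext [[-0.0283, -0.0265, -0.0022], [0.0271, 0.0278, 0.0009]]
((319.0166320800781, 267.54486083984375), (123.98657989501953, 134.3611297607422), 89.83967590332031) [ 0.50660358 -0.14766158  0.13121939] [ 0.0006  0.0007 -0.0005]
```

In the tool's units: 0.026 m / 0.8 = 0.0325, 0.012 m / 0.8 = 0.015.

Emit:
move_arm --plan '[{"delta_pos": [0.015,0.0013,0],"turn": [0,0,0],"fingers": 0.5},{"delta_pos": [0.0325,0.0025,0],"turn": [0,0,0],"fingers": 0.5},{"delta_pos": [0.0325,0.0025,0],"turn": [0,0,0],"fingers": 0.5},{"delta_pos": [0.0325,0.0025,0],"turn": [0,0,0],"fingers": 0.5}]'

```text
clock: 5.1
position: [0.5068, -0.121, 0.1306]
ee_rot: [0.687, 0.726, -0.0, 0.0]
ft_force: [0.2, -0.4, -3.4]
grip_width: 0.653
grasp_force: 43.5
```

```bash
python3 - <<'E'
from h import *
c=wrist(); o=get_obs(); 
hsv=cv2.cvtColor(c['color'],cv2.COLOR_RGB2HSV).astype(int);H,S,V=hsv[...,0],hsv[...,1],hsv[...,2]
m=((H>20)&(H<35)&(S>100)&(V>80)).astype(np.uint8)
cn=max(cv2.findContours(m,0,1)[0],key=cv2.contourArea); hull=cv2.convexHull(cn)[:,0]
print(cv2.boundingRect(cn))
W=np.array([world(c,*p,z=.048)[:2] for p in hull.astype(float)])
(ctr,rad)=cv2.minEnclosingCircle((W*1000).astype(np.float32)); print('floor circ',ctr,rad,'ext',W.min(0),W.max(0))
# foam edge lines for yaw: foam mask front edge
f=((H>100)&(H<125)&(S>90)&(V>40)).astype(np.uint8)
cf=max(cv2.findContours(f,0,1)[0],key=cv2.contourArea)[:,0]
F=np.array([world(c,*p,z=.057)[:2] for p in cf.astype(float)]); print('foam ext',F.min(0),F.max(0))
cam=-c['R'].T@c['t']; print('cam',cam)
# block
r=c['range_z']; mb=((c['color'].min(2)>190)&(r>.1)).astype(np.uint8); mb[:198]=0
n,l,st,ce=cv2.connectedComponentsWithStats(mb); i=1+np.argmax(st[1:,4]); q=max(cv2.findContours((l==i).astype(np.uint8),0,1)[0],key=cv2.contourArea)
e=cv2.fitEllipse(q); w=world(c,*e[0],z=o['position'][2]+.0005); print('block',w.round(4)); go([.508,-.049,.1])
E
```

```text
(275, 40, 104, 110)
floor circ (507.7467346191406, -49.443275451660156) 31.23369598388672 ext [ 0.47719787 -0.08059996] [ 0.53886018 -0.01833572]
foam ext [ 0.44584475 -0.10136415] [0.57039912 0.00294441]
cam [ 0.50390839 -0.05538246  0.26327118]
block [ 0.5074 -0.1202  0.1311]
pos [ 0.5068 -0.1213  0.1306] -> delta [0.0721 0.0051 0.0306] turn [ 0.      0.0004 -0.0003] F [ 0.35 -0.13 -2.96] t 5.15
```

In the tool's units: 0.0707 m / 0.8 = 0.0884, 0.0042 m / 0.8 = 0.0053.

Emit:
move_arm --plan '[{"delta_pos": [0.025,0.0013,0],"turn": [0,0,0],"fingers": 0.5},{"delta_pos": [0.0563,0.0038,0.0125],"turn": [0,0,0],"fingers": 0.5},{"delta_pos": [0.0788,0.005,0.0375],"turn": [0,0,0],"fingers": 0.5},{"delta_pos": [0.0884,0.0053,0.0625],"turn": [0,0,0],"fingers": 0.5},{"delta_pos": [0.0884,0.0053,0.0725],"turn": [0,0,0],"fingers": 0.5},{"delta_pos": [0.0884,0.0053,0.0725],"turn": [0,0,0],"fingers": 0.5},{"delta_pos": [0.0884,0.0053,0.075],"turn": [0,0,0],"fingers": 0.5}]'

```text
clock: 6.02
position: [0.5077, -0.0506, 0.0714]
ee_rot: [0.688, 0.726, 0.0, 0.001]
ft_force: [-0.2, 1.2, -2.0]
grip_width: 0.653
grasp_force: 43.5
```

In the tool's units: 0.0045 m / 0.8 = 0.0056, 0.003 m / 0.8 = 0.0038.

Emit:
move_arm --plan '[{"delta_pos": [0,0,0.0019],"turn": [0,0,0],"fingers": 0.5},{"delta_pos": [0,0,0.0038],"turn": [0,0,0],"fingers": 0.5},{"delta_pos": [0,0,0.0056],"turn": [0,0,0],"fingers": 0.5},{"delta_pos": [0,0,0.0056],"turn": [0,0,0],"fingers": 0.5}]'

```text
clock: 6.52
position: [0.5071, -0.0501, 0.0661]
ee_rot: [0.687, 0.726, -0.0, 0.0]
ft_force: [0.3, -0.5, -2.4]
grip_width: 0.652
grasp_force: 43.6
```

In the tool's units: 0.002 m / 0.8 = 0.0025, 0.001 m / 0.8 = 0.0013.

Emit:
move_arm --plan '[{"delta_pos": [0,0,0.0013],"turn": [0,0,0],"fingers": 0.5},{"delta_pos": [0,0,0.0025],"turn": [0,0,0],"fingers": 0.5},{"delta_pos": [0,0,0.0025],"turn": [0,0,0],"fingers": 0.5}]'

```text
clock: 6.9
position: [0.5073, -0.05, 0.0641]
ee_rot: [0.687, 0.726, 0.0, 0.0]
ft_force: [-0.7, 0.9, -0.2]
grip_width: 0.651
grasp_force: 43.7
```

In the tool's units: -0.06 m / 0.8 = -0.075, -0.05 m / 0.8 = -0.0625.

Emit:
move_arm --plan '[{"delta_pos": [0,0,0],"turn": [0,0,0],"fingers": 0.1},{"delta_pos": [0,0,0],"turn": [0,0,0],"fingers": 0},{"delta_pos": [0,0,0],"turn": [0,0,0],"fingers": 0},{"delta_pos": [0,0,-0.025],"turn": [0,0,0],"fingers": 0},{"delta_pos": [-0.0375,0,-0.0625],"turn": [0,0,0],"fingers": 0.5},{"delta_pos": [-0.075,0,-0.075],"turn": [0,0,0],"fingers": 1},{"delta_pos": [-0.075,0,-0.075],"turn": [0,0,0],"fingers": 1},{"delta_pos": [-0.075,0,-0.075],"turn": [0,0,0],"fingers": 1},{"delta_pos": [-0.075,0,-0.075],"turn": [0,0,0],"fingers": 1}]'

```text
clock: 8.02
position: [0.5102, -0.109, 0.1237]
ee_rot: [0.687, 0.727, -0.0, -0.0]
ft_force: [-1.1, -0.5, 0.7]
grip_width: 0.0
grasp_force: 0.0
```

```bash
python3 - <<'E'
from h import *
c=wrist(); save('w3.png',c['color']); r=c['range_z']; o=get_obs()
m=((c['color'].min(2)>190)&(r>.1)).astype(np.uint8)
n,l,st,ce=cv2.connectedComponentsWithStats(m)
for i in range(1,n):
    if st[i,4]>2500:
        v,u=np.nonzero(l==i); P=np.array([world(c,a,b) for a,b in zip(u[::9],v[::9])]); A=np.c_[P[:,:2]-P[:,:2].mean(0),np.ones(len(P))]
        e=cv2.fitEllipse(max(cv2.findContours((l==i).astype(np.uint8),0,1)[0],key=cv2.contourArea))
        print(st[i],'plane',np.linalg.lstsq(A,P[:,2],rcond=None)[0].round(4),'ctr',world(c,*e[0],z=.065).round(4))
go([.5077,-.0494,.09])
E
```

```text
[ 266   62  107  110 9148] plane [-0.0282 -0.0908  0.0638] ctr [ 0.5074 -0.0483  0.065 ]
pos [ 0.5102 -0.109   0.1237] -> delta [0.0597 0.0009 0.0338] turn [-0.0006 -0.0004  0.0013] F [ 0.9   0.3  -0.07] t 8.075
```

View pics/w3.png

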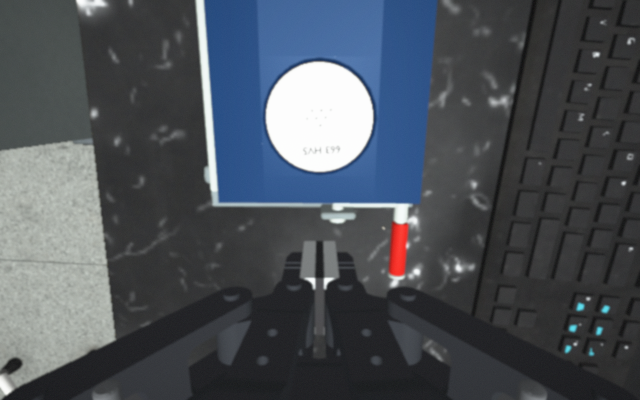

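In the tool's units: 0.0585 m / 0.8 = 0.0731, 0.0005 m / 0.8 = 0.0006.

Emit:
move_arm --plan '[{"delta_pos": [0.0375,0,0],"turn": [0,0,0],"fingers": 1},{"delta_pos": [0.0731,0.0006,0.0125],"turn": [0,0,0],"fingers": 1},{"delta_pos": [0.0731,0.0006,0.0375],"turn": [0,0,0],"fingers": 1},{"delta_pos": [0.0731,0.0006,0.05],"turn": [0,0,0],"fingers": 1},{"delta_pos": [0.0731,0.0006,0.055],"turn": [0,0,0],"fingers": 1},{"delta_pos": [0.0731,0.0006,0.0575],"turn": [0,0,0],"fingers": 1},{"delta_pos": [0.0731,0.0006,0.06],"turn": [0,0,0],"fingers": 1}]'

```text
clock: 8.95
position: [0.508, -0.0519, 0.0764]
ee_rot: [0.688, 0.726, 0.0, 0.0]
ft_force: [-0.0, 0.4, -0.3]
grip_width: -0.003
grasp_force: 0.0
```

In the tool's units: 0.003 m / 0.8 = 0.0038, 0.0015 m / 0.8 = 0.0019.

Emit:
move_arm --plan '[{"delta_pos": [0,0,0.0019],"turn": [0,0,0],"fingers": 1},{"delta_pos": [0,0,0.0038],"turn": [0,0,0],"fingers": 1},{"delta_pos": [0,0,0.0038],"turn": [0,0,0],"fingers": 1}]'

```text
clock: 9.32
position: [0.5076, -0.0516, 0.073]
ee_rot: [0.687, 0.726, -0.0, -0.0]
ft_force: [0.2, 0.2, 0.4]
grip_width: 0.001
grasp_force: 0.0
```

In the tool's units: 0.003 m / 0.8 = 0.0038, 0.001 m / 0.8 = 0.0013.

Emit:
move_arm --plan '[{"delta_pos": [0,0,0.0013],"turn": [0,0,0],"fingers": 1},{"delta_pos": [0,0,0.0025],"turn": [0,0,0],"fingers": 1},{"delta_pos": [0,0,0.0038],"turn": [0,0,0],"fingers": 1},{"delta_pos": [0,0,0.0038],"turn": [0,0,0],"fingers": 1}]'

```text
clock: 9.82
position: [0.5078, -0.0516, 0.0709]
ee_rot: [0.687, 0.726, -0.0, 0.0]
ft_force: [-5.3, 0.7, 13.0]
grip_width: 0.001
grasp_force: 6.4
```

In the tool's units: -0.07 m / 0.8 = -0.0875, -0.055 m / 0.8 = -0.0688.

Emit:
move_arm --plan '[{"delta_pos": [0,0,0.0006],"turn": [0,0,0],"fingers": 1},{"delta_pos": [0,0,0.0006],"turn": [0,0,0],"fingers": 1},{"delta_pos": [0,0,-0.0188],"turn": [0,0,0],"fingers": 1},{"delta_pos": [-0.0375,0,-0.05],"turn": [0,0,0],"fingers": 1},{"delta_pos": [-0.0875,0.025,-0.0688],"turn": [0,0,0],"fingers": 0.6},{"delta_pos": [-0.0875,0.025,-0.0688],"turn": [0,0,0],"fingers": 0.6},{"delta_pos": [-0.0875,0.025,-0.0688],"turn": [0,0,0],"fingers": 0.6}]'

```text
clock: 10.7
position: [0.5313, -0.1198, 0.1251]
ee_rot: [0.687, 0.726, 0.0, -0.0]
ft_force: [0.3, 0.5, -0.8]
grip_width: 0.403
grasp_force: 0.0
```

```bash
python3 - <<'E'
from h import *
def plane(c,box):
    r=c['range_z']; m=((c['color'].min(2)>170)&(r>.1)).astype(np.uint8); x0,y0,x1,y1=box; k=np.zeros_like(m); k[y0:y1,x0:x1]=1; m*=k
    n,l,st,ce=cv2.connectedComponentsWithStats(m); i=1+np.argmax(st[1:,4]); lm=(l==i).astype(np.uint8)
    e=cv2.fitEllipse(max(cv2.findContours(lm,0,1)[0],key=cv2.contourArea)); lm=cv2.erode(lm,np.ones((5,5)))
    v,u=np.nonzero(lm); P=np.array([world(c,a,b) for a,b in zip(u,v)]); A=np.c_[P[:,:2]-P[:,:2].mean(0),np.ones(len(P))]
    print(st[i],'plane',np.linalg.lstsq(A,P[:,2],rcond=None)[0].round(4),'ctr',world(c,*e[0],z=.060).round(4))
c=wrist(); plane(c,(150,0,460,230))
hsv=cv2.cvtColor(c['color'],cv2.COLOR_RGB2HSV).astype(int);H,S,V=hsv[...,0],hsv[...,1],hsv[...,2]
f=(H>100)&(H<125)&(S>90)&(V>40); v,u=np.nonzero(f[:180]); P=np.array([world(c,a,b) for a,b in zip(u[::20],v[::20])]);P=P[(P[:,2]>.03)]; A=np.c_[P[:,:2]-P[:,:2].mean(0),np.ones(len(P))]
print('foam',np.linalg.lstsq(A,P[:,2],rcond=None)[0].round(4))
m=(((H<8)|(H>172))&(S>140)&(V>60)).astype(np.uint8); q=max(cv2.findContours(m,0,1)[0],key=cv2.contourArea)
rc=cv2.minAreaRect(q); print('red',rc,world(c,*rc[0],z=.026).round(4),[world(c,*p,z=.024)[:2].round(4).tolist() for p in cv2.boxPoints(rc)])
go([.5698,-.139,.06])
E
```

```text
[ 228   40  107  111 9297] plane [0.0006 0.0009 0.0611] ctr [ 0.5071 -0.0489  0.06  ]
foam [ 0.0105 -0.01    0.0588]
red ((370.6473083496094, 225.4644775390625), (16.485694885253906, 38.50825119018555), 2.38594388961792) [ 0.5693 -0.1331  0.026 ] [[0.5644, -0.1486], [0.563, -0.1196], [0.5747, -0.1195], [0.5764, -0.1485]]
pos [ 0.5311 -0.1193  0.1249] -> delta [-0.0219  0.0375  0.0648] turn [-0.0005 -0.0006  0.0009] F [ 0.09 -0.18  0.45] t 10.75
```

In the tool's units: 0.109 m / 0.8 = 0.1363, 0.108 m / 0.8 = 0.135.

Emit:
move_arm --plan '[{"delta_pos": [-0.0188,0.025,0],"turn": [0,0,0],"fingers": 0.6},{"delta_pos": [-0.0325,0.0463,0.025],"turn": [0,0,0],"fingers": 0.6},{"delta_pos": [-0.0325,0.0463,0.0625],"turn": [0,0,0],"fingers": 0.6},{"delta_pos": [-0.0325,0.0463,0.1],"turn": [0,0,0],"fingers": 0.6},{"delta_pos": [-0.0325,0.0463,0.125],"turn": [0,0,0],"fingers": 0.6},{"delta_pos": [-0.0325,0.0463,0.135],"turn": [0,0,0],"fingers": 0.6},{"delta_pos": [-0.0325,0.0463,0.1363],"turn": [0,0,0],"fingers": 0.6},{"delta_pos": [-0.0325,0.0463,0.1363],"turn": [0,0,0],"fingers": 0.6}]'

```text
clock: 11.75
position: [0.5705, -0.1444, 0.017]
ee_rot: [0.687, 0.726, 0.0, 0.001]
ft_force: [-0.3, -0.8, 0.2]
grip_width: 0.402
grasp_force: 0.0
```

Emit:
move_arm --plan '[{"delta_pos": [0,0,0],"turn": [0,0,0],"fingers": 1},{"delta_pos": [0,0,0],"turn": [0,0,0],"fingers": 1},{"delta_pos": [0,0,0],"turn": [0,0,0],"fingers": 1},{"delta_pos": [0,0,0],"turn": [0,0,0],"fingers": 1}]' --force 50

```text
clock: 12.25
position: [0.5703, -0.1445, 0.0167]
ee_rot: [0.687, 0.726, 0.0, 0.0]
ft_force: [-2.1, 0.5, 5.7]
grip_width: 0.119
grasp_force: 49.0
```

In the tool's units: -0.0352 m / 0.8 = -0.044, -0.0307 m / 0.8 = -0.0384.

Emit:
move_arm --plan '[{"delta_pos": [0,-0.0006,-0.0084],"turn": [0,0,0],"fingers": 1},{"delta_pos": [0,-0.0025,-0.0166],"turn": [0,0,0],"fingers": 1},{"delta_pos": [0,-0.0056,-0.0245],"turn": [0,0,0],"fingers": 1},{"delta_pos": [0,-0.0099,-0.0318],"turn": [0,0,0],"fingers": 1},{"delta_pos": [0,-0.0151,-0.0384],"turn": [0,0,0],"fingers": 1},{"delta_pos": [0,-0.0213,-0.044],"turn": [0,0,0],"fingers": 1},{"delta_pos": [0,-0.0213,-0.044],"turn": [0,0,0],"fingers": 1}]'

```text
clock: 13.12
position: [0.5535, -0.1453, 0.0521]
ee_rot: [0.687, 0.726, 0.001, 0.001]
ft_force: [7.2, -0.6, -4.1]
grip_width: 0.116
grasp_force: 49.5
```

```bash
python3 - <<'E'
from h import *
o=get_obs(); p=o['position']; print(p,o['ft_force'],o['grip_width'],o['grasp_force'],o['clock'])
E
```

```text
[ 0.55351147 -0.14533724  0.05205628] [ 7.16160874 -0.58980117 -4.05907566] 0.11585075417597754 49.450533986091614 13.125
```

In the tool's units: -0.0382 m / 0.8 = -0.0478, -0.0316 m / 0.8 = -0.0395.

Emit:
move_arm --plan '[{"delta_pos": [0,-0.007,-0.0048],"turn": [0,0,0],"fingers": 1},{"delta_pos": [0,-0.0146,-0.0084],"turn": [0,0,0],"fingers": 1},{"delta_pos": [0,-0.0226,-0.0109],"turn": [0,0,0],"fingers": 1},{"delta_pos": [0,-0.031,-0.0121],"turn": [0,0,0],"fingers": 1},{"delta_pos": [0,-0.0395,-0.0121],"turn": [0,0,0],"fingers": 1},{"delta_pos": [0,-0.0478,-0.0108],"turn": [0,0,0],"fingers": 1},{"delta_pos": [0,-0.0478,-0.0108],"turn": [0,0,0],"fingers": 1}]'

```text
clock: 14.0
position: [0.5141, -0.1475, 0.0604]
ee_rot: [0.687, 0.726, -0.0, -0.0]
ft_force: [-1.8, -0.0, 8.4]
grip_width: 0.118
grasp_force: 50.8
```

In the tool's units: -0.0085 m / 0.8 = -0.0106, -0.0064 m / 0.8 = -0.008.

Emit:
move_arm --plan '[{"delta_pos": [0,-0.0028,-0.0004],"turn": [0,0,0],"fingers": 1},{"delta_pos": [0,-0.0054,0.0005],"turn": [0,0,0],"fingers": 1},{"delta_pos": [0,-0.008,0.0015],"turn": [0,0,0],"fingers": 1},{"delta_pos": [0,-0.0106,0.0026],"turn": [0,0,0],"fingers": 1},{"delta_pos": [0,-0.0106,0.0026],"turn": [0,0,0],"fingers": 1}]'

```text
clock: 14.62
position: [0.5055, -0.1479, 0.0574]
ee_rot: [0.687, 0.726, -0.001, -0.001]
ft_force: [-3.2, -0.4, 4.2]
grip_width: 0.121
grasp_force: 50.3
```

In the tool's units: -0.0063 m / 0.8 = -0.0079, -0.0048 m / 0.8 = -0.006.

Emit:
move_arm --plan '[{"delta_pos": [0,-0.002,0.0006],"turn": [0,0,0],"fingers": 1},{"delta_pos": [0,-0.004,0.0016],"turn": [0,0,0],"fingers": 1},{"delta_pos": [0,-0.006,0.0028],"turn": [0,0,0],"fingers": 1},{"delta_pos": [0,-0.0079,0.004],"turn": [0,0,0],"fingers": 1},{"delta_pos": [0,-0.0079,0.004],"turn": [0,0,0],"fingers": 1}]'

```text
clock: 15.25
position: [0.4993, -0.1481, 0.0541]
ee_rot: [0.687, 0.726, -0.0, -0.001]
ft_force: [-3.2, 0.7, -2.2]
grip_width: 0.114
grasp_force: 49.7
```

In the tool's units: -0.0015 m / 0.8 = -0.0019, 0.001 m / 0.8 = 0.0013.

Emit:
move_arm --plan '[{"delta_pos": [0,-0.0009,0.0006],"turn": [0,0,0],"fingers": 1},{"delta_pos": [0,-0.0019,0.0013],"turn": [0,0,0],"fingers": 1},{"delta_pos": [0,-0.0019,0.0013],"turn": [0,0,0],"fingers": 1}]'

```text
clock: 15.62
position: [0.4983, -0.1482, 0.0535]
ee_rot: [0.687, 0.726, -0.0, -0.0]
ft_force: [-2.8, 1.0, -2.7]
grip_width: 0.119
grasp_force: 49.6
```

Emit:
move_arm --plan '[{"delta_pos": [0,-0.0009,0.0008],"turn": [0,0,0],"fingers": 1},{"delta_pos": [0,-0.0018,0.0014],"turn": [0,0,0],"fingers": 1},{"delta_pos": [0,-0.0018,0.0014],"turn": [0,0,0],"fingers": 1}]'

```text
clock: 16.0
position: [0.4969, -0.1483, 0.0524]
ee_rot: [0.687, 0.726, -0.0, -0.0]
ft_force: [-3.0, 0.8, -2.0]
grip_width: 0.117
grasp_force: 49.6
```

In the tool's units: -0.0014 m / 0.8 = -0.0018, 0.0011 m / 0.8 = 0.0014.

Emit:
move_arm --plan '[{"delta_pos": [0,-0.0009,0.0008],"turn": [0,0,0],"fingers": 1},{"delta_pos": [0,-0.0018,0.0014],"turn": [0,0,0],"fingers": 1},{"delta_pos": [0,-0.0018,0.0014],"turn": [0,0,0],"fingers": 1}]'

```text
clock: 16.38
position: [0.4961, -0.1483, 0.0516]
ee_rot: [0.687, 0.726, 0.0, 0.0]
ft_force: [-0.8, 1.6, -0.7]
grip_width: 0.117
grasp_force: 49.8
```

In the tool's units: -0.0013 m / 0.8 = -0.0016, 0.0012 m / 0.8 = 0.0015.

Emit:
move_arm --plan '[{"delta_pos": [0,-0.0009,0.0008],"turn": [0,0,0],"fingers": 1},{"delta_pos": [0,-0.0016,0.0015],"turn": [0,0,0],"fingers": 1},{"delta_pos": [0,-0.0016,0.0015],"turn": [0,0,0],"fingers": 1}]'

```text
clock: 16.75
position: [0.4951, -0.1484, 0.0507]
ee_rot: [0.687, 0.726, 0.0, 0.001]
ft_force: [0.7, 1.9, 3.9]
grip_width: 0.117
grasp_force: 50.3
```

In the tool's units: -0.0004 m / 0.8 = -0.0005, 0.0003 m / 0.8 = 0.0004.

Emit:
move_arm --plan '[{"delta_pos": [0,-0.0005,0.0004],"turn": [0,0,0],"fingers": 1},{"delta_pos": [0,-0.0005,0.0004],"turn": [0,0,0],"fingers": 1}]'

```text
clock: 17.0
position: [0.4946, -0.1485, 0.0503]
ee_rot: [0.687, 0.726, 0.0, 0.001]
ft_force: [2.1, 3.8, 4.4]
grip_width: 0.124
grasp_force: 50.4
```

```bash
python3 - <<'E'
from h import *
c=camera('scene'); save('s2.png',cv2.resize(c['color'][160:310,230:430],None,fx=4,fy=4,interpolation=cv2.INTER_CUBIC))
c=camera('top'); hsv=cv2.cvtColor(c['color'],cv2.COLOR_RGB2HSV).astype(int);H,S,V=hsv[...,0],hsv[...,1],hsv[...,2]
f=(H>100)&(H<125)&(S>90)&(V>40);f[:195]=0;f[262:]=0;f[:,:228]=0;f[:,325:]=0
v,u=np.nonzero(f); P=np.array([world(c,a,b) for a,b in zip(u,v)]); P=P[(P[:,2]>.04)&(P[:,2]<.15)]
A=np.c_[P[:,:2]-P[:,:2].mean(0),np.ones(len(P))]; k=np.linalg.lstsq(A,P[:,2],rcond=None)[0]; print('foam',k,'tilt',np.arctan(np.hypot(*k[:2])))
E
```

```text
foam [0.41756775 0.02048788 0.08401521] tilt 0.39598631538679707
```

View pics/s2.png

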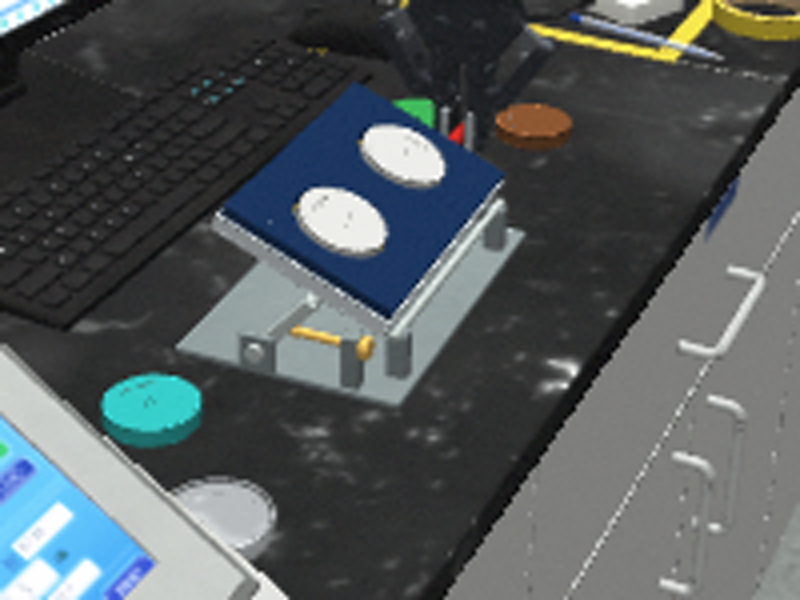

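In the tool's units: -0.15 m / 0.8 = -0.1875, -0.12 m / 0.8 = -0.15.

Emit:
move_arm --plan '[{"delta_pos": [0,0.0004,-0.0004],"turn": [0,0,0],"fingers": 1},{"delta_pos": [0,0.0004,-0.0004],"turn": [0,0,0],"fingers": 0.8},{"delta_pos": [0,0.0004,-0.0004],"turn": [0,0,0],"fingers": 0.65},{"delta_pos": [0,0.0004,-0.0004],"turn": [0,0,0],"fingers": 0.6},{"delta_pos": [0,0.0004,-0.0004],"turn": [0,0,0],"fingers": 0.6},{"delta_pos": [-0.005,0.0004,-0.0188],"turn": [0,0,0],"fingers": 0.6},{"delta_pos": [-0.025,0.0004,-0.05],"turn": [0,0,0],"fingers": 0.6},{"delta_pos": [-0.0625,0,-0.1],"turn": [0,0,0],"fingers": 0.6},{"delta_pos": [-0.125,0,-0.15],"turn": [0,0,0],"fingers": 0.6},{"delta_pos": [-0.15,0,-0.1875],"turn": [0,0,0],"fingers": 0.6},{"delta_pos": [-0.15,0,-0.1875],"turn": [0,0,0],"fingers": 0.6},{"delta_pos": [-0.15,0,-0.1875],"turn": [0,0,0],"fingers": 0.6}]'

```text
clock: 18.6
position: [0.5004, -0.2677, 0.1999]
ee_rot: [0.687, 0.727, 0.0, -0.0]
ft_force: [0.1, -0.2, -0.4]
grip_width: 0.395
grasp_force: 0.0
```

```bash
python3 - <<'E'
from h import *
c=camera('top'); save('t3.png',cv2.resize(c['color'][170:290,150:440],None,fx=2.7,fy=2.7,interpolation=cv2.INTER_CUBIC)); hsv=cv2.cvtColor(c['color'],cv2.COLOR_RGB2HSV).astype(int);H,S,V=hsv[...,0],hsv[...,1],hsv[...,2]
f=(H>100)&(H<125)&(S>90)&(V>40);f[:195]=0;f[262:]=0;f[:,:228]=0;f[:,325:]=0
v,u=np.nonzero(f); P=np.array([world(c,a,b) for a,b in zip(u,v)]); P=P[(P[:,2]>.04)&(P[:,2]<.15)]
A=np.c_[P[:,:2]-P[:,:2].mean(0),np.ones(len(P))]; k=np.linalg.lstsq(A,P[:,2],rcond=None)[0]; print('foam',k,'tilt',np.arctan(np.hypot(*k[:2])))
m=(((H<8)|(H>172))&(S>140)&(V>60)).astype(np.uint8); m[:195]=0;m[250:]=0;m[:,:300]=0;m[:,350:]=0
v,u=np.nonzero(m); print('red',len(v),u.mean(),v.mean(),world(c,u.mean(),v.mean(),z=.058),np.median([world(c,a,b)[2] for a,b in zip(u,v)]))
o=get_obs(); print(o['position'],o['clock'],o['ft_force'])
E
```

```text
foam [0.4265115  0.02244236 0.08418395] tilt 0.40364931545827304
red 80 325.875 226.5 [ 0.49625087 -0.14278196  0.058     ] 0.05982030565415869
[ 0.50029775 -0.26730946  0.19939429] 18.65 [ 0.67347997 -0.10149253 -0.46710559]
```

View pics/t3.png

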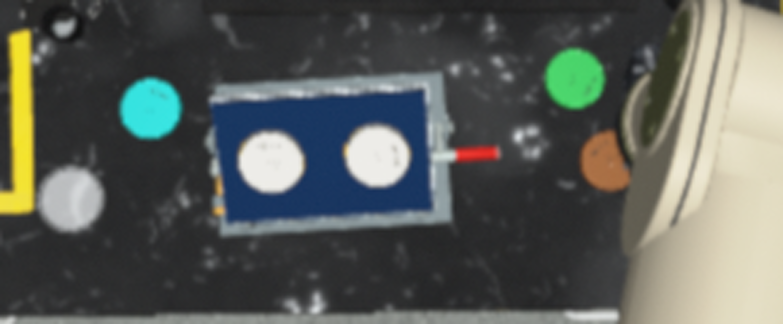

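The deck stands at 0.40 rad with both blocks in their cutouts. The red sleeve, at crop pixel (477,154), has stayed forward on its stop at about 2.3 rad, and the gripper is clear.

```bash
python3 -c "
from workcell import hand_in
print(hand_in())"
```

```text
the job is handed in; nothing more can be done
None
```

I pressed the reference block home with the deck flat, swung the leg over and eased it onto its stop. The deck stands at about 0.40 rad with both blocks in it, and the job was handed in at about 19 s (no verdict was returned).

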